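Shut up the carver's tool box

ROBOT

A 6-joint arm with a two-finger parallel gripper is mounted at the origin on the work surface. World frame = base frame: x ahead of the robot, y to its left, z up, the work surface at z = 0. Lengths are in mm, angles in rad, forces in N, time in s.
With the tool pointing down it reaches from about 225 to 725 mm from the base axis. Payload 3.1 kg.
Tool frame: the origin (TCP) lies midway between the tips of the shut fingers; the grasp point (between the pads) lies bot.hold_point_z behind it (bot.hold_point_z is the distance from the TCP to the grasp point, in mm); z points along the fingers, y is the line along which they close (so a half turn about z gives the same grasp; the last joint's range is limited). The gripper opens to 85 mm and grips with 20 to 120 N. Pads are 22 mm wide; open, the fingers measure 114 mm over their backs; the gripper's body (76 mm by 85 mm) begins 54 mm behind the grasp point. The pads swing forward as they close: fully open they stand 13 mm farther back than shut.
Start: joints at [-1.42, 0.048, 0.099, 1.622, 0, 1.443], TCP at [144.466, -504.725, 231.312] pointing down, gripper open.
Joint ranges: [-2.91, 2.91], [-0.99, 1.94], [-1.21, 1.42], [-2.12, 2.29], [-1.49, 1.47], [-3.14, 3.14]. Speed limits (rad/s): [2.79, 2.79, 3.14, 3.14, 3.14, 3.14].

INTERFACE

Orientations are given as [roll, pitch, yaw] about the fixed x, y, z axes, in that order (R = Rz(yaw) Ry(pitch) Rx(roll)).
In Python, from station import bot gives the robot as it stands.
- The arm moves only by the shell command python3 -m creep 'ROWS' [FORCE]. ROWS is JSON, a list of rows, each a list of 5 numbers: the shift along the world's x, y, z in cm, then the turn about the world's z in degrees, then the finger opening in cm, from 0 to 8.54. In form: [[x, y, z, turn, gripper], ...]. A call has 1 to 20 rows; each row shifts and turns the commanded pose from where the row before left it; what a row does not reach is not made up. A row lasts 1/12 s, in which the tool goes at most 41.7 mm and 7.16 degrees, less where a joint would pass 70% of its speed; a pose out of reach is approached as far as the arm can. A call is refused whole if a number of a shift passes 4.17 or a number of a turn 7.16, either way. A call with a gripper value outside its range is refused whole. The fingers move at their own pace and stop on an object; FORCE is the grip in N (left out, the last holds). Time passes only in rows, so rows that do not move let the fingers close. It gives the time, the measured TCP pose, the force, the opening and the grip force at its end, in the units of the state.
- bot.read_state(): the state, without advancing time (a new reading comes with each control period).
- bot.grab_frame(name): name is "scene" or "top" or "wrist"; returns a dict with "image" (480x640x3 uint8, red, green, blue), "depth" (480x640 float32, mm along the optical axis (not along the pixel's ray), 0 where there is no reading), "K" (3x3 intrinsics, pixels), "rvec" (rotation vector, rad) and "tvec" (3), from world to camera coordinates, as OpenCV has them. Camera axes: x right, y down, z forward; pixel columns grow to the right and rows downward; lengths in mm; the calibration is good to about 2 mm. A picture is of the moment at which its call begins.
- bot.close_job(): hands the job in; it is judged then, once.
The state is a dict: "t": time; "q": joint angles; "qvel": joint speeds; "joint_efforts": joint torques, N m; "tcp_pos": TCP position; "eef_rot": TCP orientation; "wrist_force": force on the tool from outside, world axes, zero at the start; "moment": the same for the moment, N m; "finger_gap": opening from 0.0 (shut) to 1.0 (fully open); "grasp_force": force on a finger pad.
Only numpy, scipy, OpenCV 4.12 (cv2) and the standard library are available. Lean on these libraries where they do the work, as an engineer would, in place of code of your own. Each camera call takes 0.05 s, during which the arm holds its last target. There are 200 camera calls.

TASK

Shut up the red lacquer tool box before printing starts: push both of its drawers fully home and swing its lid over and press it down flat on the box. Use closed fingertips and only push from the outside - no pinching, fingers out of the drawers and off the inside of the lid - and do it gently, so that neither lid nor drawers bang and the box stays where it stands. Leave everything else on the table alone and take the hand away at the end.

Things in the scene. Friction and masses are not known exactly. Their poses are not given: they have to be found in the camera images.
- toolbox: Red lacquer tool box, 180 mm deep (its x), 280 wide (its y), 80 high to the rim, about 3 kg, loose on the table: a hard shove (over about 12 N) slides it. Origin: centre of its underside. Its front (-x), with two drawers side by side at the bottom, faces roughly to the robot's left (world +y); the lid is hinged along its back (+x) rim.
- hinge_pin (a point): Point on the box: middle of the lid's hinge axis, on the brass pins at the back rim, 90 mm to the box's +x of its origin and 80 mm above its underside. The axis runs along the box's y.
- lid (a joint): Lid angle, rad: 0 shut (flat, reaching from the hinge to the box's -x), 1.571 upright, 1.9 leaning back; starts at 1.4 to 1.8. The lid is a flat red board, 183 mm from hinge axis to free edge, 284 wide, 10 thick; its outer face is 10 mm outside the plane through the axis (shut: top 90 mm above the table). Stiff pins: it stays at any angle; about 3 N at 145 mm from the hinge moves it.
- lid_edge (a point): Middle of the lid's free edge, on its outer face (183 mm from the hinge axis).
- lid_lining: Inside of the lid: pale paper lining with a dark raised frame 6 mm deep, and a dark border out to the lid's edges. Not to be touched. Origin on the hinge axis.
- left_drawer (a joint): How far the left drawer (the one on the box's +y side) stands out, in m: 0 home, its front flush with the box's front; up to 0.075. Starts 0.02 to 0.06 out; slides along the box's x with about 2 N and stays where it is left; a hard stop at 0.
- left_drawer_face (a point): Centre of the outer face of the left drawer's front, 24 mm above the table and 67 mm to the box's +y of its middle. The front is a red board 124 mm wide, 31 high (8.5 to 39.5 mm above the table), 9 thick, with a finger notch 38 mm wide and 10 deep in the middle of its top edge; no knob.
- left_tray: Wooden tray behind the left drawer's front, holding small gouges; 116 mm wide, 150 mm long. Not to be touched. Origin: middle of the lower edge of the drawer front's outer face.
- right_drawer (a joint): How far the right drawer (the one on the box's -y side) stands out; as the left one.
- right_drawer_face (a point): Centre of the outer face of the right drawer's front, 24 mm above the table and 67 mm to the box's -y of its middle; same size as the left one.
- right_tray: Wooden tray behind the right drawer's front; as the left one.
- pebble: Bystander: grey soapstone burnishing pebble, 46 mm across, 23 mm high, on the table in front of the drawers. Origin: centre of its underside.
- baren: Bystander: baren, a disc 128 mm across and 14 mm thick in bamboo leaf with a strap handle to 37 mm high. Origin: centre of its underside.
- canister: Bystander: squat dull silver tin canister, 78 mm across, 58 mm high, on the table behind the box's back. Origin: centre of its underside.
- tray: Bystander: dark persimmon wood tray, 110 x 150 x 22 mm. Origin: centre of its underside.
- woodblock: Bystander: cherry printing block, 210 x 140 x 22 mm, lying flat. Origin: centre of its underside.
- brush: Bystander: flat printing brush, 117 mm long, 50 mm wide, 14 mm thick, lying on the printing block. Origin: underside, 60 mm from the handle's end.
- mallet: Bystander: small wooden mallet lying on the table behind the box; head 46 x 82 x 44 mm, handle 160 mm. Origin: centre of the head's underside, handle to its -x.

How it is judged:
By the outcome, as a careful person would: the job done as asked, in the order asked, and still so for the second after the job is handed in, with the robot touching nothing.
It also fails if it takes over 61 s, if anything falls off the work surface, if the arm or the gripper's body presses on something with over 40 N, if the wrist force passes 120 N, or if a joint passes its speed limit or range.

## Working session

There is one attempt and no reset: what is moved stays moved. The work goes in short steps, Python scripts to look and compute and a shell command to move; the robot and the scene stay as the last step left them, time stands still between calls to the robot, and variables do not carry over. Pictures are saved under pics/ and viewed, at most 10 in all, crops included, and the job is handed in when it is done.

```bash
ls; mkdir -p pics; cat > h.py <<'E'
import numpy as np, cv2
from station import bot
def grab(n,f=None):
    d=bot.grab_frame(n)
    np.savez('/tmp/'+n+'.npz',**d)
    if f: cv2.imwrite('pics/'+f,d['image'][:,:,::-1])
    return d
def load(n): return dict(np.load('/tmp/'+n+'.npz'))
def cloud(d):
    K=d['K'];R=cv2.Rodrigues(d['rvec'])[0];z=d['depth'].astype(float)
    v,u=np.mgrid[:480,:640]
    p=np.stack([(u-K[0,2])/K[0,0]*z,(v-K[1,2])/K[1,1]*z,z],-1)
    return (p-np.ravel(d['tvec']))@R
def proj(d,P): return cv2.projectPoints(np.float64(P).reshape(-1,1,3),d['rvec'],d['tvec'],d['K'],None)[0].reshape(-1,2)
E
python3 - <<'E'
from h import *
for n in('scene','top'): 
    d=grab(n,n+'0.png')
    R=cv2.Rodrigues(d['rvec'])[0]; print(n,-R.T@np.ravel(d['tvec']))
s=bot.read_state(); print(s['t'],s['tcp_pos'],s['eef_rot'],bot.hold_point_z)
E
```

```text
pics
scene [1081.153676    733.81984432  768.53785842]
top [ 332.89784316   11.58535733 1320.26279188]
0.1 [ 144.37582399 -504.17582127  230.24396538] [-3.13948565e+00 -2.52572951e-04  2.78780564e-01] 18.700000000000003
```

View pics/top0.png

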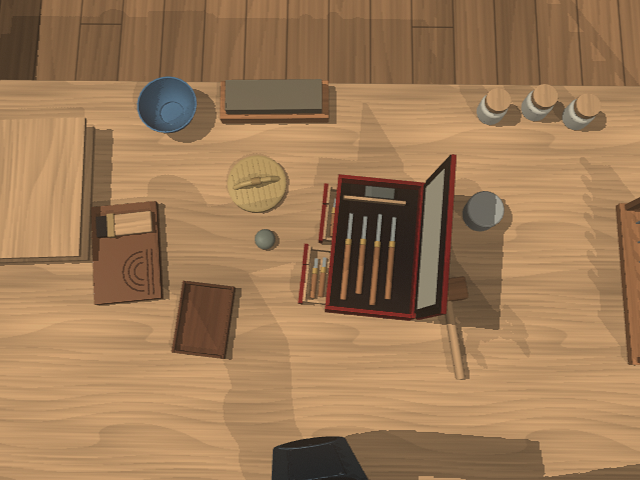

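View pics/scene0.png

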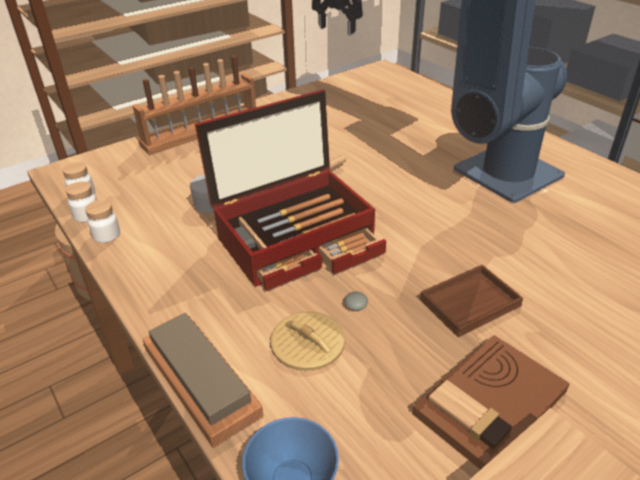

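The top view shows the box with its rim corners near (340,176), (424,184), (415,318) and (326,311), the lid upright at right, and both drawers out at left. The pebble is at (265,240), the canister at (485,210) and the mallet at (455,290). I'll enlarge it.

```bash
python3 - <<'E'
from h import *
d=load('top'); im=d['image'][145:335,245:515,::-1]
cv2.imwrite('pics/top_crop.png',cv2.resize(im,None,fx=2.9,fy=2.9,interpolation=cv2.INTER_CUBIC))
p=cloud(d)
for u,v in [(333,250),(330,176),(265,240),(257,185),(485,210),(455,290),(313,275)]: print(u,v,p[v,u].round(0))
E
```

```text
333 250 [550. -11.  80.]
330 176 [730.  -5.  -1.]
265 240 [580. 132.  23.]
257 185 [703. 154.  16.]
485 210 [ 642. -326.   60.]
455 290 [ 476. -262.   46.]
313 275 [506.  29.  25.]
```

View pics/top_crop.png

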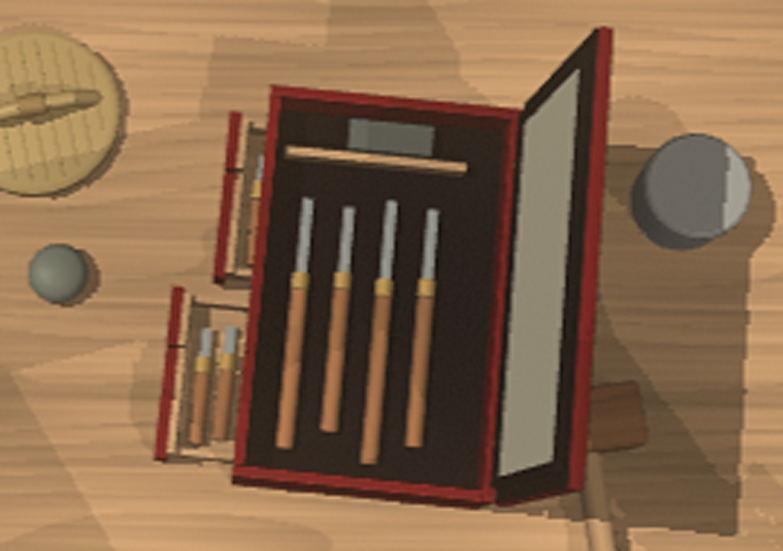

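```bash
cat > fit.py <<'E'
from h import *
from scipy.optimize import least_squares
d=load('top')
obs=np.array([[272,87],[232,482],[230,112],[215,282],[172,288],[155,460],[611,28],[583,490],[600,28],[570,490]])/2.9+[245,145]
def W(P,b): 
    c,s=np.cos(b[2]),np.sin(b[2]); P=np.atleast_2d(np.float64(P))
    return np.c_[b[0]+c*P[:,0]-s*P[:,1],b[1]+s*P[:,0]+c*P[:,1],P[:,2]]
def lidp(r,o,y,a): # r along lid from hinge, o outward of axis plane
    return [90-r*np.cos(a)+o*np.sin(a),y,80+r*np.sin(a)+o*np.cos(a)]
def mod(b):
    L=-90-b[3]; R=-90-b[4]; a=b[5]
    return W([[-90,140,80],[-90,-140,80],[L,129,39.5],[L,5,39.5],[R,-5,39.5],[R,-129,39.5],lidp(183,10,142,a),lidp(183,10,-142,a),lidp(183,0,142,a),lidp(183,0,-142,a)],b)
if __name__=='__main__':
    r=least_squares(lambda b:(proj(d,mod(b))-obs).ravel(),[550,-110,-1.6,30,50,1.6],x_scale=[10,10,.1,10,10,.1])
    np.save('/tmp/b.npy',r.x); b=r.x
    print(b.round(3)); print((r.fun.reshape(-1,2)).round(1))
    print('hinge',W([90,0,80],b).round(1),'edge',W(lidp(183,10,0,b[5]),b).round(1))
    print('Lface',W([-90-b[3],67,24],b).round(1),'Rface',W([-90-b[4],-67,24],b).round(1))
    print('xaxis',np.cos(b[2]),np.sin(b[2]))
    p=cloud(d); Z=p[170:320,440:460]; m=Z[...,2]>150; print(Z[m].min(0),Z[m].max(0),np.median(Z[m],0))
E
python3 fit.py
```

```text
[560.783 -98.611  -1.656  27.353  56.814   1.652]
[[-0.4 -0. ]
 [ 0.5 -1. ]
 [ 0.3  0.7]
 [-0.2 -1. ]
 [ 0.1  0.3]
 [-0.1  0.1]
 [ 0.7  0.2]
 [ 0.8  0.9]
 [-1.1 -0.5]
 [-0.5  0.3]]
hinge [[ 553.1 -188.3   80. ]] edge [[ 551.  -213.   261.6]]
Lface [[637.5  12.6  24. ]] Rface [[506.5  53.4  24. ]]
xaxis -0.08516695012412807 -0.9963666948501211
[ 332.89784316 -222.52664388  198.47580228] [ 679.62245804   11.58535733 1320.26279188] [ 560.93593774 -203.75608904  259.566376  ]
```

Box pose fits to about 2 mm. The left drawer is ~27 mm out, the right ~57 mm, and the lid is at ~1.65 rad. I'll go round the near side of the lid to the front.

```bash
python3 -m creep '[[1.8,3.2,0,6.9,0],[1.8,3.2,0,6.9,0],[1.8,3.2,0,6.9,0],[1.8,3.2,0,6.9,0],[1.8,3.2,0,6.9,0],[1.8,3.2,0,6.9,0],[1.8,3.2,0,6.9,0],[1.8,3.2,0,6.9,0],[0.4,3.1,0,6.9,0],[0.4,3.1,0,7.0,0],[0.4,3.1,0,0,0],[0.4,3.1,0,0,0],[0.4,3.1,0,0,0],[0.4,3.1,0,0,0],[0.4,3.1,0,0,0],[0.4,3.1,0,0,0],[2.0,2.0,0,0,0],[2.0,2.0,0,0,0],[2.0,2.0,0,0,0],[0,0,0,0,0]]' 20
```

```text
t: 1.77
tcp_pos: [382.4, 62.1, 230.0]
eef_rot: [-3.141, -0.002, 1.489]
wrist_force: [-1.3, -0.1, -0.8]
finger_gap: 0.001
grasp_force: 0.0
```

```bash
python3 -m creep '[[3.0,0.7,0,0,0],[3.0,0.7,0,0,0],[3.0,0.7,-2,0,0],[2.5,0.4,-3,0,0],[1.2,0.2,-3.5,0,0],[0,0,-3.5,0,0],[0,0,-3.5,0,0],[0,0,-3,0,0],[0,0,-1.7,0,0],[0,0,-0.5,0,0],[0,0,-0.5,0,0],[0,0,0,0,0]]'
python3 - <<'E'
from h import *
grab('top','t1.png')
d=grab('wrist','w1.png')
a=cv2.imread('pics/t1.png')[145:335,245:515]
cv2.imwrite('pics/t1c.png',cv2.resize(a,None,fx=2.9,fy=2.9,interpolation=cv2.INTER_CUBIC))
E
```

```text
t: 2.77
tcp_pos: [507.2, 85.9, 19.2]
eef_rot: [-3.141, 0.0, 1.484]
wrist_force: [-0.9, -0.1, 0.1]
finger_gap: 0.004
grasp_force: 0.0
```

View pics/w1.png

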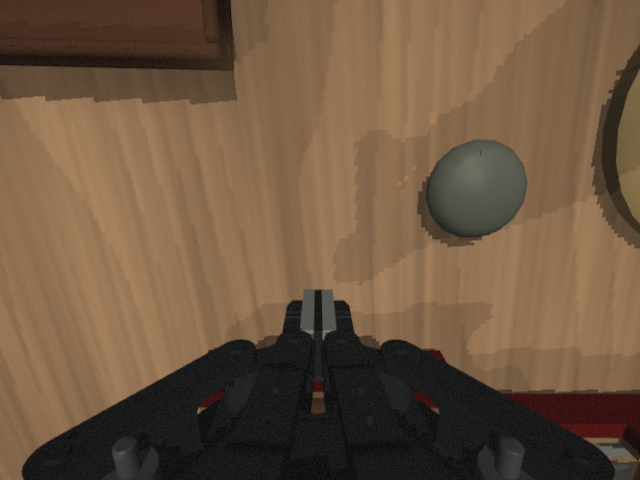

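The wrist view shows the closed fingertips at about (318,300), in front of the right drawer's notch. The pebble is clear at (477,187). Next I push the right drawer.

```bash
python3 -m creep '[[-0.03,-0.4,0,0,0],[-0.03,-0.4,0,0,0],[-0.03,-0.4,0,0,0],[-0.03,-0.4,0,0,0],[-0.02,-0.2,0,0,0],[-0.02,-0.2,0,0,0],[-0.02,-0.2,0,0,0],[-0.02,-0.2,0,0,0],[-0.03,-0.3,0,0,0],[-0.03,-0.3,0,0,0],[-0.03,-0.3,0,0,0],[-0.03,-0.3,0,0,0],[-0.03,-0.3,0,0,0],[-0.03,-0.3,0,0,0],[-0.03,-0.3,0,0,0],[-0.03,-0.3,0,0,0]]'
```

```text
t: 4.2
tcp_pos: [503.3, 37.9, 19.4]
eef_rot: [3.141, -0.0, 1.485]
wrist_force: [0.9, 0.9, -0.4]
finger_gap: -0.0
grasp_force: 0.8
```

```bash
python3 -m creep '[[-0.03,-0.3,0,0,0],[-0.03,-0.3,0,0,0],[-0.03,-0.3,0,0,0],[-0.03,-0.3,0,0,0],[-0.03,-0.3,0,0,0],[-0.02,-0.2,0,0,0],[-0.02,-0.2,0,0,0],[-0.01,-0.1,0,0,0],[-0.01,-0.1,0,0,0]]'
python3 - <<'E'
from h import *
a=grab('top')['image'][145:335,245:515,::-1]
cv2.imwrite('pics/t2c.png',cv2.resize(a,None,fx=2.9,fy=2.9,interpolation=cv2.INTER_CUBIC))
E
```

```text
t: 4.95
tcp_pos: [500.9, 17.2, 19.3]
eef_rot: [-3.142, -0.0, 1.485]
wrist_force: [1.3, 1.0, 0.1]
finger_gap: -0.001
grasp_force: 0.8
```

View pics/t2c.png

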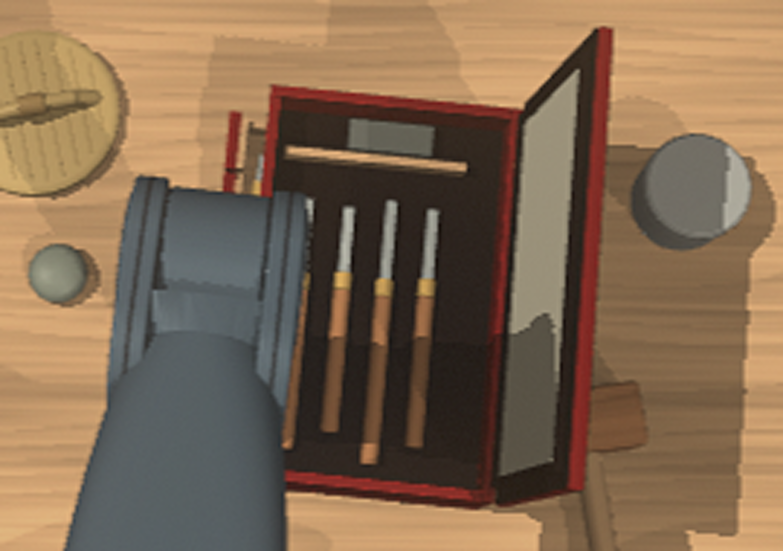

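The arm hides the front, and the box has not moved (rim corner still at (272,87)). I'll continue by force, about 9 mm to go.

```bash
python3 -m creep '[[-0.01,-0.1,0,0,0],[-0.01,-0.1,0,0,0],[-0.01,-0.1,0,0,0],[-0.01,-0.1,0,0,0],[-0.01,-0.1,0,0,0],[-0.01,-0.1,0,0,0]]'; for i in 1 2 3; do python3 -m creep '[[0,-0.1,0,0,0],[0,0,0,0,0]]' | egrep 'tcp|force'; done
```

```text
t: 5.5
tcp_pos: [500.3, 11.8, 19.3]
eef_rot: [-3.141, -0.002, 1.485]
wrist_force: [1.0, 6.2, 0.3]
finger_gap: 0.0
grasp_force: 0.0
tcp_pos: [500.3, 11.9, 19.3]
wrist_force: [1.6, 6.3, 0.1]
grasp_force: 0.0
tcp_pos: [500.3, 12.0, 19.3]
wrist_force: [1.6, 8.5, 1.1]
grasp_force: 0.0
tcp_pos: [500.3, 12.1, 19.4]
wrist_force: [1.7, 12.1, 0.9]
grasp_force: 0.0
```

Stop reached (force rising, no more motion). Back off and move to the left drawer.

```bash
python3 -m creep '[[0,0.3,0,0,0],[0,0.8,0,0,0],[0,1.5,0,0,0],[0.3,1.5,0,0,0],[1.5,0.3,0,0,0],[3,0,0,0,0],[3,0,0,0,0],[3,0,0,0,0],[2.5,0,0,0,0],[0.7,0,0,0,0],[0,0,0,0,0]]'
```

```text
t: 6.92
tcp_pos: [641.3, 51.8, 18.7]
eef_rot: [-3.141, 0.001, 1.484]
wrist_force: [-0.2, 0.4, -0.2]
finger_gap: 0.001
grasp_force: 0.0
```

```bash
python3 -m creep '[[-0.03,-0.4,0,0,0],[-0.03,-0.4,0,0,0],[-0.03,-0.4,0,0,0],[-0.03,-0.4,0,0,0],[-0.02,-0.2,0,0,0],[-0.02,-0.2,0,0,0],[-0.02,-0.2,0,0,0],[-0.02,-0.2,0,0,0],[-0.02,-0.2,0,0,0],[-0.02,-0.2,0,0,0],[-0.02,-0.2,0,0,0],[-0.02,-0.2,0,0,0],[-0.02,-0.2,0,0,0],[-0.02,-0.2,0,0,0],[-0.02,-0.2,0,0,0],[-0.01,-0.1,0,0,0],[-0.01,-0.1,0,0,0],[-0.01,-0.1,0,0,0],[-0.01,-0.1,0,0,0]]';python3 -m creep '[[-0.01,-0.1,0,0,0],[-0.01,-0.1,0,0,0],[-0.01,-0.1,0,0,0],[-0.01,-0.1,0,0,0]]'
```

```text
t: 8.5
tcp_pos: [636.7, 10.2, 19.3]
eef_rot: [3.141, -0.0, 1.485]
wrist_force: [0.7, 1.7, 1.0]
finger_gap: 0.005
grasp_force: 0.8
t: 8.83
tcp_pos: [636.3, 6.2, 19.4]
eef_rot: [3.141, -0.0, 1.485]
wrist_force: [1.6, 2.1, 1.1]
finger_gap: -0.002
grasp_force: 0.8
```

```bash
for i in 1 2 3; do python3 -m creep '[[-0.01,-0.1,0,0,0],[0,0,0,0,0]]' | egrep 'tcp|force'; done
```

```text
tcp_pos: [636.2, 5.0, 19.3]
wrist_force: [0.6, 0.4, -0.6]
grasp_force: 0.5
tcp_pos: [636.0, 4.0, 19.4]
wrist_force: [0.7, 0.9, -0.2]
grasp_force: 0.5
tcp_pos: [636.0, 3.1, 19.4]
wrist_force: [1.2, 0.9, 1.0]
grasp_force: 0.6
```

```bash
for i in 1 2 ; do python3 -m creep '[[-0.01,-0.1,0,0,0],[0,0,0,0,0]]' | egrep 'tcp|force'; done
```

```text
tcp_pos: [635.8, 2.1, 19.3]
wrist_force: [1.4, 0.4, -0.6]
grasp_force: 0.6
tcp_pos: [635.7, 1.1, 19.3]
wrist_force: [1.3, 1.1, 0.0]
grasp_force: 0.6
```

```bash
for i in 1 2 ; do python3 -m creep '[[-0.01,-0.1,0,0,0],[0,0,0,0,0]]' | egrep 'tcp|force'; done
```

```text
tcp_pos: [635.6, 0.1, 19.3]
wrist_force: [0.9, 0.5, -0.1]
grasp_force: 0.6
tcp_pos: [635.5, -0.4, 19.4]
wrist_force: [1.4, 1.9, -0.0]
grasp_force: 0.1
```

```bash
for i in 1 2 ; do python3 -m creep '[[-0.01,-0.1,0,0,0],[0,0,0,0,0]]' | egrep 'tcp|force'; done
```

```text
tcp_pos: [635.5, -0.4, 19.4]
wrist_force: [1.9, 4.6, -0.0]
grasp_force: 0.0
tcp_pos: [635.5, -0.3, 19.4]
wrist_force: [1.7, 8.3, -0.1]
grasp_force: 0.0
```

```bash
python3 -m creep '[[0,0.3,0,0,0],[0,0.8,0,0,0],[0,1.5,0,0,0],[0,2.5,0,0,0],[0,1,2,0,0],[0,0,3.5,0,0],[0,0,4,0,0],[-2,0,4,0,0],[-3.5,0,4,0,0],[-4,0,4,0,0],[-4,0,0,0,0],[-4,0,0,0,0],[-4,-1,0,0,0],[-4,-1,0,0,0],[-4,-1,0,0,0],[-2,-3,0,0,0],[-1,-3.5,0,0,0],[0,-3.5,0,0,0],[0,-3.5,0,0,0],[0,-3.5,0,0,0]]'
python3 - <<'E'
from h import *
d=grab('top'); a=d['image'][145:335,245:515,::-1]
cv2.imwrite('pics/t3c.png',cv2.resize(a,None,fx=2.9,fy=2.9,interpolation=cv2.INTER_CUBIC))
from fit import *
b=np.load('/tmp/b.npy')
for r in(145,165): 
  P=np.array(lidp(r,10,0,b[5])); print(r,W(P,b),W(P+[40,0,0],b))
E
```

```text
t: 12.0
tcp_pos: [329.1, -142.8, 212.8]
eef_rot: [3.14, 0.001, 1.485]
wrist_force: [2.4, -0.5, -0.3]
finger_gap: -0.002
grasp_force: 0.0
145 [[ 551.26588099 -209.95131766  223.70839021]] [[ 547.85920299 -249.80598546  223.70839021]]
165 [[ 551.12750781 -211.5701432   243.64228739]] [[ 547.7208298  -251.424811    243.64228739]]
```

View pics/t3c.png

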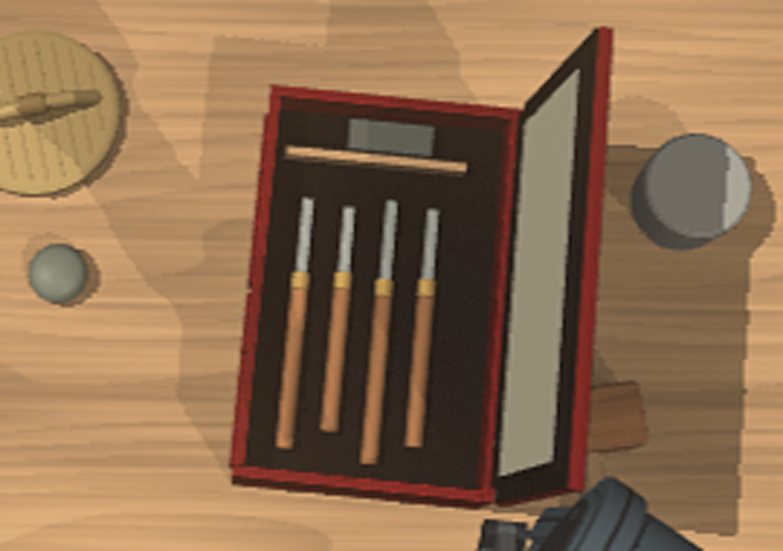

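Both drawers are flush and the box is unmoved. I'll go behind the lid.

```bash
python3 -m creep '[[0,-3.5,0.5,0,0],[0,-3.5,0.5,0,0],[0,-3.5,0.5,0,0],[1,-2.5,0,0,0],[3,-0.5,0,0,0],[4,0,0,0,0],[4,0,0,0,0],[4,0,0,0,0],[3.5,0,0,0,0],[2,0,0,0,0],[0.4,0,0,0,0],[0,0,0,0,0]]'
python3 - <<'E'
from h import *
grab('wrist','w2.png'); d=grab('scene','s2.png')
E
```

```text
t: 13.05
tcp_pos: [549.6, -275.5, 226.2]
eef_rot: [-3.139, -0.001, 1.487]
wrist_force: [-0.1, -0.1, -0.4]
finger_gap: -0.0
grasp_force: 0.0
```

View pics/s2.png

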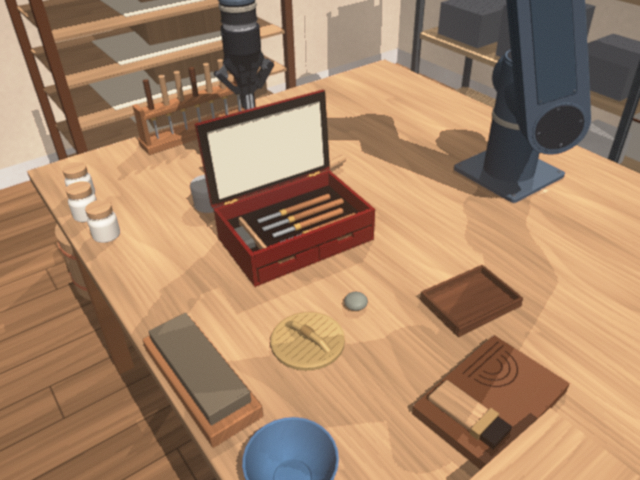

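The scene view shows both drawers flush and the fingers at (247,95) behind the middle of the lid, at its upper part. Now I compute the arc.

```bash
python3 - <<'E'
from h import *
from fit import *
d=load('wrist') if 0 else dict(np.load('/tmp/wrist.npz')); R=cv2.Rodrigues(d['rvec'])[0]; print('wristcam',-R.T@d['tvec'].ravel())
b=np.load('/tmp/b.npy'); prev=None
for a in [1.65,1.6]+list(np.arange(1.5,-.01,-.1)):
    P=W(np.array(lidp(145,10,0,a))+[15,0,0],b)[0]
    print(round(a,2),P.round(1),None if prev is None else ((P-prev)/30).round(3)); prev=P
E
```

```text
wristcam [ 555.08140421 -200.14191025  369.30826973]
1.65 [ 550.  -224.6  223.8] None
1.6 [ 550.6 -217.4  224.6] [0.02 0.24 0.03]
1.5 [ 551.9 -202.9  225.3] [0.041 0.482 0.023]
1.4 [ 553.1 -188.5  224.6] [ 0.041  0.482 -0.025]
1.3 [ 554.3 -174.2  222.4] [ 0.041  0.477 -0.073]
1.2 [ 555.5 -160.2  218.8] [ 0.04   0.467 -0.121]
1.1 [ 556.7 -146.6  213.8] [ 0.039  0.453 -0.167]
1.0 [ 557.8 -133.6  207.4] [ 0.037  0.434 -0.211]
0.9 [ 558.8 -121.2  199.8] [ 0.035  0.411 -0.254]
0.8 [ 559.8 -109.7  191. ] [ 0.033  0.384 -0.294]
0.7 [560.7 -99.1 181.1] [ 0.03   0.352 -0.331]
0.6 [561.6 -89.6 170.1] [ 0.027  0.318 -0.364]
0.5 [562.3 -81.2 158.3] [ 0.024  0.28  -0.394]
0.4 [562.9 -74.  145.7] [ 0.02   0.239 -0.421]
0.3 [563.4 -68.2 132.4] [ 0.017  0.196 -0.442]
0.2 [563.8 -63.6 118.6] [ 0.013  0.151 -0.46 ]
0.1 [564.  -60.5 104.4] [ 0.009  0.105 -0.473]
-0.0 [564.2 -58.8  90. ] [ 0.005  0.057 -0.481]
```

```bash
python3 -m creep '[[0.1,1.2,0,0,0],[0.1,1.2,0,0,0],[0.05,0.8,0,0,0],[0,0.4,0,0,0],[0.02,0.25,0,0,0],[0.02,0.25,0,0,0],[0.02,0.25,0,0,0],[0.02,0.25,0,0,0],[0.02,0.25,0,0,0],[0.02,0.25,0,0,0],[0.02,0.25,0,0,0],[0.02,0.25,0,0,0]]'
```

```text
t: 14.15
tcp_pos: [552.8, -221.4, 227.7]
eef_rot: [3.141, 0.002, 1.484]
wrist_force: [-0.5, -1.6, 1.1]
finger_gap: 0.003
grasp_force: 1.1
```

```bash
python3 -m creep '[[0.02,0.3,0,0,0],[0.02,0.3,0,0,0],[0.02,0.3,0,0,0],[0.02,0.3,0,0,0],[0.02,0.3,0,0,0]]'
```

```text
t: 14.57
tcp_pos: [554.1, -205.7, 227.6]
eef_rot: [3.141, 0.001, 1.485]
wrist_force: [0.2, -2.3, 1.6]
finger_gap: -0.001
grasp_force: 1.2
```

Contact, about 2.3 N. Following the arc.

```bash
python3 -m creep '[[0.04,0.45,0,0,0],[0.04,0.48,-0.02,0,0],[0.04,0.48,-0.03,0,0],[0.04,0.48,-0.03,0,0],[0.04,0.48,-0.07,0,0],[0.04,0.48,-0.07,0,0],[0.04,0.48,-0.07,0,0],[0.04,0.47,-0.12,0,0],[0.04,0.47,-0.12,0,0],[0.04,0.47,-0.12,0,0],[0.04,0.45,-0.17,0,0],[0.04,0.45,-0.17,0,0],[0.04,0.45,-0.17,0,0]]'
```

```text
t: 15.65
tcp_pos: [558.9, -144.2, 215.5]
eef_rot: [-3.141, -0.0, 1.485]
wrist_force: [0.4, -0.8, 1.4]
finger_gap: -0.003
grasp_force: 0.9
```

```bash
python3 -m creep '[[0.03,0.43,-0.22,0,0],[0.03,0.43,-0.22,0,0],[0.03,0.43,-0.22,0,0],[0.03,0.41,-0.26,0,0],[0.03,0.41,-0.26,0,0],[0.03,0.41,-0.26,0,0],[0.03,0.38,-0.3,0,0],[0.03,0.38,-0.3,0,0],[0.03,0.38,-0.3,0,0],[0.03,0.35,-0.33,0,0],[0.03,0.35,-0.33,0,0],[0.03,0.35,-0.33,0,0],[0.03,0.32,-0.36,0,0],[0.03,0.32,-0.36,0,0],[0.03,0.32,-0.36,0,0]]'
```

```text
t: 16.9
tcp_pos: [563.5, -87.7, 171.2]
eef_rot: [-3.141, -0.0, 1.485]
wrist_force: [-0.6, -0.5, 0.9]
finger_gap: -0.001
grasp_force: 0.6
```

```bash
python3 -m creep '[[0.02,0.28,-0.39,0,0],[0.02,0.28,-0.39,0,0],[0.02,0.28,-0.39,0,0],[0.02,0.24,-0.42,0,0],[0.02,0.24,-0.42,0,0],[0.02,0.24,-0.42,0,0],[0.02,0.2,-0.4,0,0],[0.02,0.2,-0.4,0,0],[0.02,0.2,-0.4,0,0],[0.01,0.15,-0.3,0,0],[0.01,0.15,-0.3,0,0],[0.01,0.1,-0.3,0,0],[0.01,0.1,-0.3,0,0]]'
```

```text
t: 17.98
tcp_pos: [565.6, -61.6, 123.0]
eef_rot: [-3.141, 0.0, 1.485]
wrist_force: [-0.6, -0.5, 0.5]
finger_gap: -0.002
grasp_force: 0.4
```

```bash
python3 -m creep '[[0,0.05,-0.2,0,0],[0,0.05,-0.2,0,0],[0,0.04,-0.2,0,0],[0,0.04,-0.2,0,0],[0,0.04,-0.2,0,0],[0,0.02,-0.15,0,0],[0,0.02,-0.15,0,0],[0,0.02,-0.15,0,0],[0,0.01,-0.15,0,0]]'
```

```text
t: 18.73
tcp_pos: [565.8, -58.6, 107.3]
eef_rot: [3.141, -0.0, 1.485]
wrist_force: [0.8, -0.0, 0.9]
finger_gap: -0.002
grasp_force: 0.4
```

```bash
python3 -m creep '[[0,0.02,-0.12,0,0],[0,0.02,-0.12,0,0],[0,0.02,-0.12,0,0],[0,0.02,-0.12,0,0],[0,0.02,-0.12,0,0],[0,0.01,-0.12,0,0],[0,0.01,-0.1,0,0],[0,0.01,-0.1,0,0],[0,0.01,-0.1,0,0],[0,0,-0.1,0,0],[0,0,-0.1,0,0],[0,0,-0.1,0,0]]'
```

```text
t: 19.73
tcp_pos: [565.7, -57.2, 94.1]
eef_rot: [-3.141, -0.0, 1.485]
wrist_force: [-0.3, 0.3, 0.6]
finger_gap: 0.001
grasp_force: 0.3
```

```bash
for i in 1 2 3; do python3 -m creep '[[0,0,-0.08,0,0],[0,0,0,0,0]]' | egrep 'tcp|force'; done
```

```text
tcp_pos: [565.6, -57.3, 93.1]
wrist_force: [-0.5, -0.6, 0.3]
grasp_force: 0.0
tcp_pos: [565.6, -57.3, 92.4]
wrist_force: [-0.1, 0.5, 0.8]
grasp_force: 0.0
tcp_pos: [565.7, -57.3, 91.7]
wrist_force: [-0.3, -0.1, 0.5]
grasp_force: 0.1
```

```bash
for i in 1 2 3 4 5; do python3 -m creep '[[0,0,-0.08,0,0],[0,0,0,0,0]]' | egrep 'tcp|force'; done
```

```text
tcp_pos: [565.7, -57.2, 90.9]
wrist_force: [0.4, -0.2, 1.2]
grasp_force: 0.1
tcp_pos: [565.7, -57.3, 90.1]
wrist_force: [-0.3, 0.2, 0.3]
grasp_force: 0.1
tcp_pos: [565.8, -57.2, 90.1]
wrist_force: [-1.3, 1.2, 4.8]
grasp_force: 1.9
tcp_pos: [565.8, -57.2, 90.0]
wrist_force: [-2.9, 0.4, 7.0]
grasp_force: 3.5
tcp_pos: [565.8, -57.2, 90.0]
wrist_force: [-3.8, 1.2, 9.1]
grasp_force: 4.8
```

The lid is flat at 90 mm with 9 N pressed on it. Lift and withdraw.

```bash
python3 -m creep '[[0,0,-0.05,0,0],[0,0,0,0,0],[0,0,0.2,0,0],[0,0,0.5,0,0],[0,0,1.5,0,0],[0,0,3,0,0],[0,0,4,0,0],[-2,0,4,0,0],[-4,0,3,0,0],[-4,0,0,0,0],[-4,0,0,0,0],[-4,-1,0,0,0],[-4,-1,0,0,0],[-3,-2,0,0,0],[0,-3,0,0,0],[0,-3,0,0,0],[0,-3,0,0,0],[0,-3,0,0,0],[0,0,0,0,0],[0,0,0,0,0]]'
python3 - <<'E'
from h import *
from fit import *
d0=d; d1=grab('top'); p=cloud(d1)
b=np.load('/tmp/b.npy')
for q in [(-80,100),(-80,-100),(-80,0),(70,110),(70,-110),(0,0)]:
    u,v=proj(d1,W([*q,90],b))[0].round().astype(int); print(q,p[v-1:v+2,u-1:u+2,2].mean().round(1))
a=d1['image'][145:335,245:515,::-1]; s=grab('scene')['image'][150:300,150:420,::-1]
f=lambda x:cv2.resize(x,(640,300 if x is s else 290),interpolation=cv2.INTER_CUBIC)
cv2.imwrite('pics/end.png',np.vstack([cv2.resize(a,(412,290)),cv2.resize(s,(412,229))]))
E
```

```text
t: 22.73
tcp_pos: [323.3, -218.1, 241.0]
eef_rot: [-3.141, -0.001, 1.482]
wrist_force: [0.8, 0.0, 0.1]
finger_gap: 0.003
grasp_force: 0.0
(-80, 100) 90.7
(-80, -100) 90.2
(-80, 0) 90.8
(70, 110) 92.0
(70, -110) 90.8
(0, 0) 91.4
```

View pics/end.png

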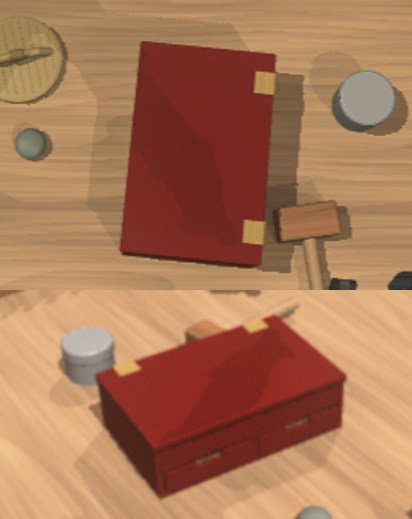

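The end view shows the lid flat (90–92 mm everywhere), both drawers flush, the bystanders in place and the hand clear.

```bash
python3 -c "
from station import bot
print(bot.close_job())"
```

```text
the job is handed in; nothing more can be done
None
```

The tool box is shut: both drawers went home to their stops first, then the lid was swung over and pressed flat, with forces never read above about 12 N. In the pictures the box and the other things stand where they were. The hand is clear, and the job was handed in at about 23 s.

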